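# Seat the rider, then click the merry-go-round to the gate and hold it

### The arm

A 7-joint arm with a two-finger parallel gripper is mounted at the origin on the work surface. World frame = base frame: x ahead of the robot, y to its left, z up, the work surface at z = 0. Lengths are in m, angles in rad, forces in N, time in s.
With the tool pointing down it reaches from about 0.4 to 0.85 m from the base axis. Payload 10.4 kg.
Tool frame: the origin (TCP) lies on the centre line of the jaws, within the pads' length; the fingertips stand 17 mm ahead of it and the grasp point (between the pads) lies 2 mm behind it; z points along the fingers, y is the line along which they close (so a half turn about z gives the same grasp; the last joint's range is limited). The gripper opens to 87 mm and grips with 3 to 60 N. Pads are 19 mm wide; open, the fingers measure 117 mm over their backs; the gripper's body (75 mm by 190 mm) begins 51 mm behind the grasp point.
Start: joints at [-1.176, 0.332, -0.065, 1.46, 0.022, 1.35, -0.088], TCP at [0.254, 0.571, 0.24] pointing down, gripper open.
Joint ranges: [-2.6, 2.6], [-0.5, 2.12], [-1.47, 1.34], [0.16, 2.42], [-1.27, 4.41], [0.06, 2.06], [-2.6, 2.6]. Speed limits (rad/s): [2.22, 2.22, 2.79, 2.79, 3.14, 3.14, 3.14].

### API

Orientations are given as a rotation vector (axis times angle).
In Python, from rig import ctrl gives the robot as it stands.
- The arm moves only by the shell command python3 -m inch 'ROWS'. ROWS is JSON, a list of rows, each a list of 3 entries, a list of its own where there are three numbers: the shift along the tool's x, y, z in units of 25 mm (1.0 is 25 mm), then the turn, a rotation vector about the tool's x, y, z in rad, then the opening, from -1 (shut) to 1 (fully open). In form: [[[x, y, z], [rx, ry, rz], fingers], ...]. A call has 1 to 8 rows; each row is the pose to reach, as a shift and turn from the pose commanded when the call began, along the tool's axes at that moment; what a row does not reach only later rows make up. A row lasts 1/10 s, in which the tool goes at most 50 mm and 8.59 degrees, less where a joint would pass 70% of its speed; a pose out of reach is approached as far as the arm can. A call with a gripper value outside its range is refused whole. The fingers move at their own pace and stop on an object; the grip force is fixed at half the most. Time passes only in rows, so rows that repeat a pose let the fingers close. It gives the time, the measured TCP pose, the force, the opening and the grip force at its end, in the units of the state.
- ctrl.read_state(): the state, without advancing time (a new reading comes with each control period).
- ctrl.capture(name): name is "side" or "top"; returns (picture, depth): 400x640x3 uint8, red, green, blue; 400x640 float32, m along the optical axis (not along the pixel's ray), 0 where there is no reading.
- ctrl.calibration(name): a dict with "fx", "fy", "cx", "cy" (pixels), "origin" and "rotation" of the camera in the world. Camera axes: x right, y down, z forward; pixel columns grow to the right and rows downward; lengths in m; the calibration is good to about 2 mm. A picture is of the moment at which its call begins. calibration takes no time and is no camera call.
- ctrl.job_done(): hands the job in; it is judged then, once.
Trained networks look in the newest picture that a camera, given by its name, has taken for a name from the list of things; names that differ only in an ending like _2 or _b are one class to them, and where a whole thing is asked for, a point or a joint stands for the part that bears it (a point fixed in the world has none). Each returns a list of dicts, best first, with "conf" (0 to 1); they miss things now and then, are a little off and sometimes report something else, mostly with a low value. They report only what shows in the picture. A call takes as long as a camera call. They do not tell look-alikes from the thing itself.
- ctrl.boxes_of(camera, name): "bbox" ([left, top, width, height] in pixels, round what is visible of it).
- ctrl.cut_out(camera, name): "mask" (400x640 bool, what is visible of it) and "bbox" ([left, top, width, height] in pixels, round what is visible of it).
The state is a dict: "t": time; "joints": joint angles; "qvel": joint speeds; "joint_torque": joint torques, N m; "position": TCP position; "eef_rot": TCP orientation; "force": force on the tool from outside, world axes, zero at the start; "torque": the same for the moment, N m; "opening": opening from 0.0 (shut) to 1.0 (fully open); "gripper_force": force on a finger pad.
Only numpy, scipy, OpenCV 4.12 (cv2) and the standard library are available. Lean on these libraries where they do the work, as an engineer would, in place of code of your own. Each camera call takes 0.05 s, during which the arm holds its last target. There are 200 camera calls.

### The job

Take the wooden peg doll out of the parts bin and stand it in the empty ringed seat of the toy merry-go-round, without turning the deck yet. Then grip the knob on top and turn it clockwise (seen from above) by three clicks, to the third stop and not past it, which brings the doll to the boarding step; finish while still gripping the knob there, so that it cannot move. Leave everything else on the counter and in the bin where it is.

Things in the scene. Friction and masses are not known exactly. Their poses are not given: they have to be found in the camera images.
- doll: Loose plain wooden peg doll, standing upright in one of the bin's three compartments. Body a cylinder of 26 mm diameter from its flat foot to 54 mm, then a thin neck and a round head of 23 mm diameter, 80 mm high in all, about 30 g. Origin at the centre of its foot, z up along it.
- seat (a point): Empty seat on the deck: centre of the deck's top surface inside a low wooden ring (inner diameter 29 mm, outer 35 mm, 16 mm high) that the doll's foot fits into; fingertips must stay over 16 mm above the deck here. It lies 80 mm from the merry-go-round's axis, 42 mm above the counter, and turns with the deck.
- knob: Dark wooden knob fixed on the deck's vertical axis; it turns the deck and seats. A disc of 36 mm diameter, 6 mm thick, carries a grip bar 44 mm long (its x axis), 14 mm thick (its y axis), 30 mm high. Origin under the disc's centre, 86 mm above the counter; the bar spans 90 to 120 mm above the counter.
- knob_grip (a point): Point on the merry-go-round's vertical axis in the middle of the knob's grip bar. Axes as knob: x along the bar, y across it.
- carousel (a joint): Angle of knob and deck, rad, growing clockwise seen from above. 0 at the start (home stop); clicks every 24 degrees: stops at 0.419, 0.838, 1.257 (third) and two beyond, end at 2.2. Between stops it resists with up to 0.05 to 0.1 N m, most at a quarter of the way, then pulls as much into the next stop; friction 0.01 N m, damping light. Let go between stops, it falls into the nearer one.
- gate (a point): Top centre of the small boarding step on the merry-go-round's fixed base, 124 mm from the axis, 34 mm high. The empty seat starts 72 degrees anticlockwise of it, seen from above, and stands beside it at the third stop.
- bin: Plywood parts bin, fixed, 94 mm (x) by 265 mm (y) and 30 mm high, 5 mm walls and floor, two dividers making three compartments in a row along its y, each 84 by 82 mm, centres 0 and 87 mm either side. Origin under its centre. Which compartment holds which part varies.
- tree: Bystander, a loose wooden cone tree in the bin: 40 mm diameter, 60 mm high. Origin under its centre.
- spool: Bystander, a loose wooden spool in the bin: 34 mm diameter, 40 mm high. Origin under its centre.
- car: Bystander, loose wooden toy car on the counter, 100 by 56 mm, 59 mm high. Origin under its centre.
- giftbox: Bystander, loose cardboard box on the counter, 70 by 100 mm, 60 mm high. Origin under its centre.
- tower: Bystander, loose wooden stacking-ring tower on the counter, 76 mm diameter, 97 mm high. Origin under its centre.
- base: Fixed round base of the merry-go-round, 216 mm diameter, 30 mm high; its boarding step reaches 159 mm out along its -x. On it turns the deck, 210 mm diameter, top 42 mm above the counter. Four places of the deck, 72 degrees apart, 80 mm from the axis, carry fixed wooden trees and houses up to 60 mm high; the fifth is the empty seat. Origin under its centre.
Things that resemble listed ones, but are neither listed nor needed, are in the scene too. What is shaped like the doll but purple is not meant.

How it is judged:
By the outcome, as a careful person would: the job done as asked, in the order asked, and still so for the second after the job is handed in, while the arm keeps its last pose, push and grip.
It also fails if it takes over 48 s, if anything falls off the work surface, if the arm or the gripper's body presses on something with over 40 N, if the wrist force passes 120 N, or if a joint passes its speed limit or range.

## Working session

There is one attempt and no reset: what is moved stays moved. The work goes in short steps, Python scripts to look and compute and a shell command to move; the robot and the scene stay as the last step left them, time stands still between calls to the robot, and variables do not carry over. Pictures are saved under pics/ and viewed, at most 10 in all, crops included, and the job is handed in when it is done.

```bash
ls; mkdir -p pics; cat > h.py <<'E'
from rig import ctrl
import numpy as np, cv2
from scipy.spatial.transform import Rotation as R
def world(cam,dep,mask=None):
    c=ctrl.calibration(cam); v,u=np.indices(dep.shape)
    P=np.stack([(u-c['cx'])/c['fx']*dep,(v-c['cy'])/c['fy']*dep,dep],-1)
    return P@np.array(c['rotation']).T+np.array(c['origin'])
def save(n,im): cv2.imwrite('pics/'+n,cv2.cvtColor(im,cv2.COLOR_RGB2BGR))
E
python3 - <<'E'
from h import *
s=ctrl.read_state(); print(s['t'],s['position'],s['eef_rot'],s['opening'])
print(R.from_rotvec(s['eef_rot']).as_matrix().round(3))
out=[]
for cam in('top','side'):
    im,d=ctrl.capture(cam); save(cam+'1.png',im); np.save(cam+'d.npy',d); np.save(cam+'i.npy',im)
    W=world(cam,d); print(cam,ctrl.calibration(cam)['origin'])
    for n in('doll','knob','seat','bin','base','tree','spool'):
        for r in ctrl.cut_out(cam,n)[:3]:
            m=r['mask']&(d>0)
            p=W[m]
            if len(p)==0: continue
            zt=np.percentile(p[:,2],98); t=p[p[:,2]>zt-.012]
            print(n,round(r['conf'],2),r['bbox'],'med',np.median(p,0).round(3),'top',t.mean(0).round(3),zt.round(3))
E
```

```text
pics
0.0 [0.25343242 0.57092173 0.23876831] [-6.51405137e-01 -3.07308604e+00  2.15887077e-03] 0.9990194751745616
[[-0.914  0.406 -0.001]
 [ 0.406  0.914 -0.001]
 [-0.    -0.001 -1.   ]]Traceback (most recent call last):
  File "<stdin>", line 7, in <module>
  File "h.py", line 7, in world
    return P@np.array(c['rotation']).T+np.array(c['origin'])
           ~~~~~~~~~~~~~~~~~~~~~~~~~~~^~~~~~~~~~~~~~~~~~~~~~
ValueError: operands could not be broadcast together with shapes (400,640) (3,)
```

```bash
sed -i "s/np.array(c\['rotation'\]).T/R.from_rotvec(c['rotation']).as_matrix().T/" h.py
python3 - <<'E'
from h import *
for cam in('top','side'):
    im,d=ctrl.capture(cam); save(cam+'1.png',im); np.save(cam+'d.npy',d); np.save(cam+'i.npy',im)
    W=world(cam,d); print(cam,ctrl.calibration(cam)['origin'])
    for n in('doll','knob','seat','bin','base','tree','spool'):
        for r in ctrl.cut_out(cam,n)[:3]:
            m=r['mask']&(d>0)
            p=W[m]
            if len(p)==0: continue
            zt=np.percentile(p[:,2],98); t=p[p[:,2]>zt-.012]
            print(n,round(r['conf'],2),r['bbox'],'med',np.median(p,0).round(3),'top',t.mean(0).round(3),zt.round(3))
E
```

```text
top [ 0.42408757 -0.03028028  1.32286432]
doll 0.4 [277.3, 201.8, 9.3, 18.4] med [0.545 0.088 0.075] top [0.548 0.09  0.078] 0.083
knob 0.65 [356.6, 186.4, 18.9, 15.6] med [ 0.574 -0.123  0.111] top [ 0.576 -0.124  0.12 ] 0.124
seat 0.55 [323.0, 157.6, 80.3, 82.4] med [ 0.573 -0.123  0.043] top [ 0.575 -0.124  0.118] 0.114
bin 0.66 [161.1, 204.8, 105.3, 53.1] med [0.496 0.274 0.007] top [0.496 0.274 0.029] 0.033
bin 0.16 [463.8, 264.5, 28.0, 41.6] med [ 0.346 -0.403  0.039] top [ 0.352 -0.409  0.059] 0.064
base 0.62 [464.6, 262.6, 27.4, 42.7] med [ 0.345 -0.403  0.039] top [ 0.352 -0.41   0.059] 0.063
base 0.61 [321.1, 157.2, 85.2, 96.5] med [ 0.566 -0.128  0.042] top [ 0.574 -0.119  0.109] 0.103
tree 0.45 [169.0, 228.8, 19.3, 11.9] med [0.491 0.357 0.033] top [0.492 0.361 0.058] 0.062
tree 0.29 [208.1, 225.0, 17.7, 15.4] med [0.496 0.262 0.044] top [0.497 0.265 0.045] 0.05
spool 0.65 [208.3, 225.0, 16.3, 14.3] med [0.496 0.263 0.044] top [0.497 0.265 0.045] 0.049
side [0.26426081 0.94343147 0.87878249]
doll 0.73 [319.0, 253.1, 10.4, 30.5] med [0.502 0.187 0.05 ] top [0.504 0.182 0.079] 0.084
doll 0.6 [316.0, 227.6, 10.9, 25.9] med [0.546 0.099 0.042] top [0.547 0.095 0.074] 0.079
knob 0.66 [320.3, 253.1, 10.8, 30.3] med [0.502 0.187 0.05 ] top [0.504 0.182 0.079] 0.084
knob 0.6 [330.1, 161.0, 13.7, 16.9] med [ 0.572 -0.117  0.106] top [ 0.574 -0.121  0.116] 0.12
seat 0.71 [296.6, 159.7, 75.0, 54.6] med [ 0.568 -0.111  0.042] top [ 0.574 -0.12   0.113] 0.114
bin 0.69 [280.3, 254.7, 63.5, 110.8] med [0.491 0.293 0.006] top [0.493 0.293 0.026] 0.031
base 0.75 [299.4, 157.1, 90.8, 69.4] med [ 0.56  -0.101  0.04 ] top [ 0.573 -0.12   0.111] 0.111
tree 0.61 [291.1, 329.5, 24.2, 18.9] med [0.488 0.372 0.032] top [0.49  0.367 0.052] 0.057
spool 0.59 [310.1, 291.8, 12.3, 21.7] med [0.495 0.272 0.04 ] top [0.496 0.269 0.043] 0.046
```

View pics/top1.png

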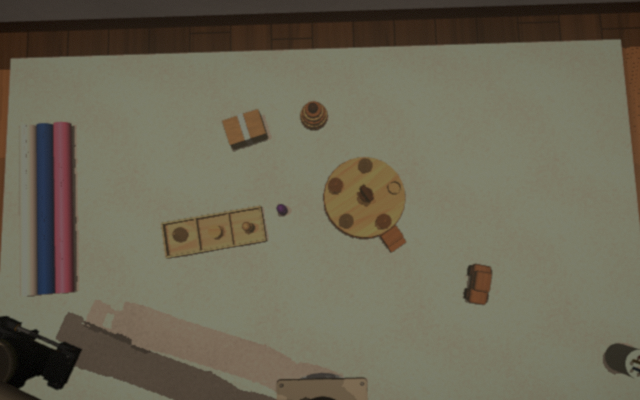

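View pics/side1.png

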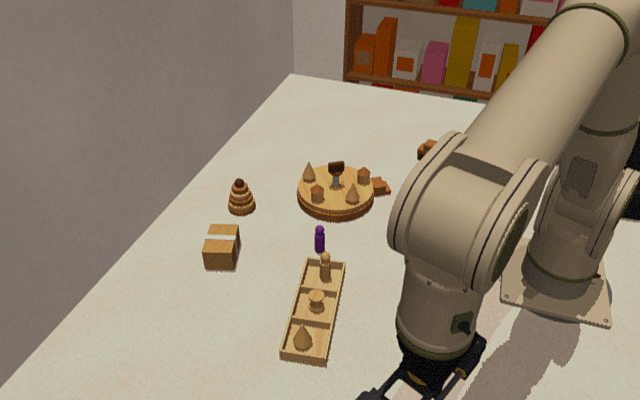

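```bash
python3 - <<'E'
from h import *
ims=[]
for cam,b in(('top',(225,150,190,110)),('side',(280,150,110,140))):
    d=np.load(cam+'d.npy'); im=np.load(cam+'i.npy'); W=world(cam,d)
    X=W[...,:2]; z=W[...,2]
    def sel(c,r,lo,hi): return (np.hypot(*(X-np.array(c)).transpose(2,0,1))<r)&(z>lo)&(z<hi)&(d>0)
    dk=sel((.574,-.122),.125,.036,.05)
    cts=[];
    p=X[dk]; (c,r)=cv2.minEnclosingCircle((p*1000).astype(np.float32).reshape(-1,1,2)); print(cam,'deck',np.array(c).round(1),round(r,1),dk.sum())
    k=sel((.574,-.122),.035,.1,.13); q=X[k]; mu=q.mean(0); w,v=np.linalg.eigh(np.cov(q.T)); print('knob',mu.round(4),np.sqrt(w),'ang',np.degrees(np.arctan2(v[1,1],v[0,1])),cv2.minAreaRect((q*1000).astype(np.float32)))
    for lo,hi in((.035,.055),(.056,.09)):
        m=sel((.503,.185),.03,lo,hi); print('doll',lo,X[m].mean(0).round(4),X[m].min(0).round(3),X[m].max(0).round(3),m.sum())
    # gate step
    g=sel((.574,-.122),.18,.025,.045)&~sel((.574,-.122),.116,0,.2); print('step',X[g].mean(0).round(4),g.sum())
    rg=sel((.574,-.122),.11,.05,.066); 
    n,lab=cv2.connectedComponents(rg.astype(np.uint8))
    for i in range(1,n):
        if (lab==i).sum()>4: print('hi comp',X[lab==i].mean(0).round(4),z[lab==i].max().round(3),(lab==i).sum(),np.argwhere(lab==i).mean(0)[::-1].round(1))
    x,y,w,h=b; ims.append(cv2.resize(im[y:y+h,x:x+w],None,fx=4 if cam=='top' else 4,fy=4,interpolation=cv2.INTER_CUBIC))
save('ctop.png',ims[0]); save('cside.png',ims[1])
E
```

```text
top deck [ 568.4 -131.8] 114.5 4112
knob [ 0.5751 -0.1241] [0.00431656 0.01252872] ang -146.35989994311552 ((575.9605712890625, -125.04618835449219), (43.72918701171875, 14.606106758117676), 33.46947479248047)
doll 0.035 [0.5016 0.1675] [0.494 0.165] [0.512 0.172] 10
doll 0.056 [0.5046 0.1755] [0.493 0.165] [0.517 0.188] 84
step [ 0.4684 -0.1949] 202
hi comp [ 0.6518 -0.1288] 0.066 59 [365.5 166.2]
hi comp [ 0.5975 -0.2011] 0.064 58 [394.4 186.5]
hi comp [ 0.5123 -0.0733] 0.066 58 [345.6 221. ]
side deck [ 567.3 -126. ] 112.6 2019
knob [ 0.5737 -0.1204] [0.00415262 0.01314197] ang -147.0382432022642 ((573.7584838867188, -122.52734375), (45.52845001220703, 19.907455444335938), 31.824371337890625)
doll 0.035 [0.5017 0.1878] [0.492 0.177] [0.513 0.194] 67
doll 0.056 [0.5037 0.1832] [0.492 0.171] [0.517 0.191] 128
step [ 0.466  -0.1903] 113
hi comp [ 0.6515 -0.1178] 0.066 60 [308.4 176.2]
hi comp [ 0.5055 -0.1578] 0.065 55 [363.  178.9]
hi comp [ 0.5732 -0.1184] 0.066 31 [335.4 182.2]
hi comp [ 0.5997 -0.0384] 0.065 53 [316.7 197.2]
hi comp [ 0.5107 -0.0634] 0.066 68 [351.9 198.2]
```

View pics/ctop.png

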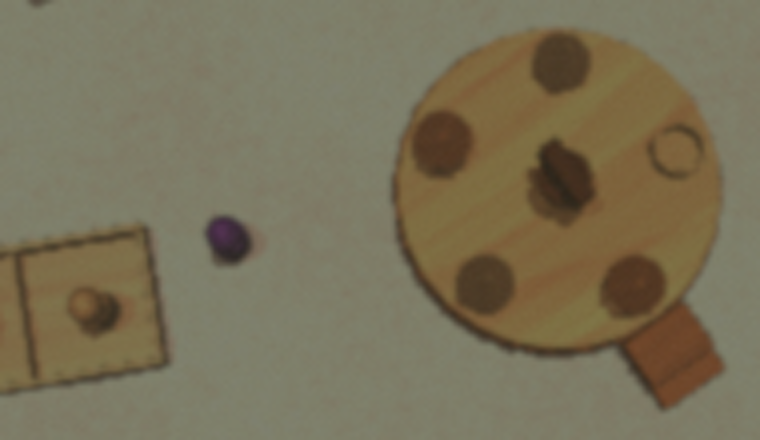

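View pics/cside.png

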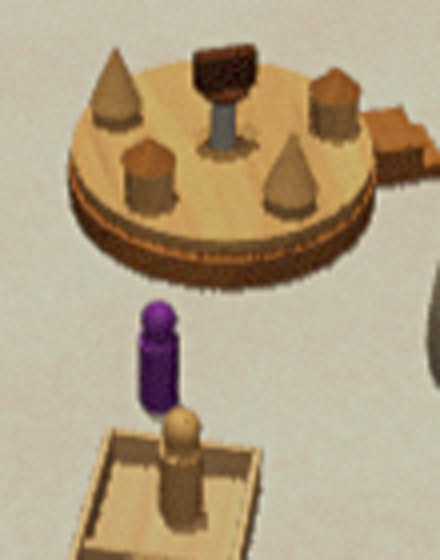

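Candidates that could be the doll are the purple look-alike (top 282,209; side 319,239) and the plain wooden one in the bin (top 249,227; side 325,267). The crops confirm the wooden doll is in the right-hand compartment. The empty ring is at top (394,187.7), with the knob bar at about 33°.

```bash
cat >> h.py <<'E'
from scipy.optimize import least_squares
def sphere(p,r,c0):
    f=least_squares(lambda c:np.linalg.norm(p-c,axis=1)-r,c0,loss='soft_l1',f_scale=.001); return f.x
def disc(W,d,c,r,lo,hi):
    return (np.hypot(W[...,0]-c[0],W[...,1]-c[1])<r)&(W[...,2]>lo)&(W[...,2]<hi)&(d>0)
def go(goal,yaw=None):
    """tool-axis shift (units of 25mm) to reach goal TCP; turn about tool z so tool x points at yaw deg"""
    s=ctrl.read_state(); M=R.from_rotvec(s['eef_rot']).as_matrix()
    a=np.degrees(np.arctan2(M[1,0],M[0,0]))
    print('t',s['t'],'pos',s['position'].round(4),'yaw',a.round(2),'tilt',M[:,2].round(4),'F',np.round(s['force'],1),'shift',(M.T@(np.array(goal)-s['position'])/.025).round(3), 'rz(rad,cw)',None if yaw is None else np.radians((a-yaw+180)%360-180).round(4),'j',np.round(s['joints'],2),'op',round(s['opening'],3))
E
python3 - <<'E'
from h import *
for cam in('top','side'):
    d=np.load(cam+'d.npy'); W=world(cam,d); z=W[...,2]
    m=disc(W,d,(.504,.18),.02,.062,.09); print(cam,'head',sphere(W[m],.0115,[.504,.18,.074]).round(4),m.sum())
    m=disc(W,d,(.504,.18),.025,.012,.054); p=W[m]
    if len(p)>15:
        f=least_squares(lambda c:np.hypot(p[:,0]-c[0],p[:,1]-c[1])-.013,[.504,.18],loss='soft_l1',f_scale=.001); print(' body',f.x.round(4),len(p))
    m=disc(W,d,(.574,-.122),.03,.1165,.125); q=W[m]; print(' bar top',(cv2.minAreaRect((q[:,:2]*1000).astype(np.float32))),q.mean(0).round(4),len(q))
    # deck circle from edge of deck top mask
    k=disc(W,d,(.572,-.123),.13,.038,.12).astype(np.uint8)
    c=max(cv2.findContours(k,0,cv2.CHAIN_APPROX_NONE)[0],key=len)[:,0]
    C=ctrl.calibration(cam); ray=np.c_[(c[:,0]-C['cx'])/C['fx'],(c[:,1]-C['cy'])/C['fy'],np.ones(len(c))]@R.from_rotvec(C['rotation']).as_matrix().T
    o=np.array(C['origin']); P=o+ray*((.042-o[2])/ray[:,2])[:,None]
    f=least_squares(lambda v:np.hypot(P[:,0]-v[0],P[:,1]-v[1])-v[2],[.574,-.122,.105],loss='soft_l1',f_scale=.001); print(' deck',f.x.round(4))
    P0=P if cam=='top' else P0
    m=disc(W,d,(.5975,-.2011),.022,.05,.066); q=W[m]
    if len(q)>5:
        f=least_squares(lambda v:np.hypot(q[:,0]-v[0],q[:,1]-v[1])-.016,[.5975,-.2011]); print(' ring',f.x.round(4),cv2.minEnclosingCircle((q[:,:2]*1000).astype(np.float32)))
go([.504,.180,.20],90)
E
```

```text
top head [0.5054 0.1779 0.0738] 69
 body [0.5057 0.1781] 23
 bar top ((575.8909912109375, -124.55333709716797), (43.25790023803711, 13.75370979309082), 34.14228057861328) [ 0.5759 -0.1244  0.1204] 90
 deck [ 0.5759 -0.1249  0.1031]
 ring [ 0.5968 -0.2016] ((596.9681396484375, -201.505126953125), 17.75107192993164)
side head [0.5052 0.1775 0.0725] 84
 body [0.5054 0.178 ] 141
 bar top ((574.126953125, -121.69352722167969), (42.16241455078125, 19.507566452026367), 28.30853843688965) [ 0.5749 -0.1221  0.1185] 49
 deck [ 0.5753 -0.124   0.1052]
t 0.85 pos [0.2536 0.5713 0.2396] yaw 156.06 tilt [ 0.e+00  1.e-04 -1.e+00] F [0.2 0.  0. ] shift [-15.505 -10.239   1.582] rz(rad,cw) 1.1529 j [-1.18  0.33 -0.06  1.46  0.02  1.35 -0.09] op 0.998
```

```bash
A='x'; python3 -m inch '[[[-15.5,-10.3,1.6],[0,0,2.139],0.2],[[-15.5,-10.3,1.6],[0,0,2.139],0.2],[[-15.5,-10.3,1.6],[0,0,2.139],0.2],[[-15.5,-10.3,1.6],[0,0,2.139],0.2],[[-15.5,-10.3,1.6],[0,0,2.139],0.2],[[-15.5,-10.3,1.6],[0,0,2.139],0.2],[[-15.5,-10.3,1.6],[0,0,2.139],0.2],[[-15.5,-10.3,1.6],[0,0,2.139],0.2]]'
python3 -c "
from h import *
go([.5054,.1779,.2],33.5)"
```

```text
t: 1.65
position: [0.4683, 0.2332, 0.2055]
eef_rot: [-2.279, -2.162, -0.001]
force: [1.0, 0.1, -0.4]
opening: 0.603
gripper_force: 0.0
t 1.65 pos [0.4683 0.2332 0.2055] yaw 86.96 tilt [ 6.e-04  7.e-04 -1.e+00] F [ 1.   0.1 -0.4] shift [-2.13   1.601  0.219] rz(rad,cw) 0.9331 j [-0.82  0.13  0.29  1.79 -0.04  1.23 -0.57] op 0.603
```

```bash
python3 -m inch '[[[-2.1,1.6,0.2],[0,0,0.933],0.2],[[-2.1,1.6,0.2],[0,0,0.933],0.2],[[-2.1,1.6,0.2],[0,0,0.933],0.2],[[-2.1,1.6,0.2],[0,0,0.933],0.2],[[-2.1,1.6,0.2],[0,0,0.933],0.2],[[-2.1,1.6,0.2],[0,0,0.933],0.2],[[-2.1,1.6,0.2],[0,0,0.933],0.2],[[-2.1,1.6,0.2],[0,0,0.933],0.2]]' >/dev/null
python3 -c "
from h import *
go([.5054,.1779,.05],33.5)"
```

```text
t 2.45 pos [0.5049 0.1807 0.2004] yaw 33.84 tilt [ 2.e-04  2.e-04 -1.e+00] F [-0.4 -0.2  0.4] shift [-0.05   0.105  6.015] rz(rad,cw) 0.0059 j [-0.8   0.16  0.42  1.77 -0.07  1.22 -1.35] op 0.596
```

```bash
python3 -m inch '[[[0,0,1],[0,0,0],0.2],[[0,0,2],[0,0,0],0.2],[[0,0,3],[0,0,0],0.2],[[0,0,3.5],[0,0,0],0.2],[[0,0,3.5],[0,0,0],0.2],[[0,0,3.5],[0,0,0],0.2]]' >/dev/null
python3 -c "
from h import *
go([.5054,.1779,.05],33.5)"
```

```text
t 3.05 pos [0.5054 0.1808 0.1136] yaw 33.87 tilt [ 7.e-04  4.e-04 -1.e+00] F [ 0.7 -0.3  0.4] shift [-0.068  0.096  2.543] rz(rad,cw) 0.0065 j [-0.79  0.26  0.41  1.86 -0.12  1.04 -1.31] op 0.604
```

```bash
python3 -m inch '[[[-0.07,0.1,1],[0,0,0.006],0.2],[[-0.07,0.1,2],[0,0,0.006],0.2],[[-0.07,0.1,2.54],[0,0,0.006],0.2],[[-0.07,0.1,2.54],[0,0,0.006],0.2],[[-0.07,0.1,2.54],[0,0,0.006],0.2],[[-0.07,0.1,2.54],[0,0,0.006],0.2]]'
python3 -c "
from h import *
go([.5054,.1779,.05],33.5)"
```

```text
t: 3.65
position: [0.5058, 0.178, 0.0507]
eef_rot: [-3.008, -0.905, -0.003]
force: [0.4, 0.1, -0.7]
opening: 0.601
gripper_force: 0.0
t 3.65 pos [0.5058 0.178  0.0507] yaw 33.51 tilt [ 0.0018  0.0011 -1.    ] F [ 0.4  0.1 -0.7] shift [-0.016 -0.003  0.027] rz(rad,cw) 0.0002 j [-0.76  0.34  0.39  1.91 -0.16  0.91 -1.28] op 0.601
```

```bash
python3 -m inch '[[[0,0,0],[0,0,0],-1],[[0,0,0],[0,0,0],-1],[[0,0,0],[0,0,0],-1],[[0,0,0],[0,0,0],-1],[[0,0,0],[0,0,0],-1],[[0,0,0],[0,0,0],-1],[[0,0,0],[0,0,0],-1],[[0,0,0],[0,0,0],-1]]'
python3 -c "
from h import *
go([.5054,.1779,.05],33.5)"
```

```text
t: 4.45
position: [0.505, 0.1777, 0.0494]
eef_rot: [-3.008, -0.905, -0.0]
force: [-0.4, -0.8, 0.7]
opening: 0.291
gripper_force: 30.0
t 4.45 pos [0.505  0.1777 0.0494] yaw 33.5 tilt [ 1.e-04  2.e-04 -1.e+00] F [-0.4 -0.8  0.7] shift [ 0.02   0.002 -0.025] rz(rad,cw) 0.0001 j [-0.76  0.34  0.39  1.92 -0.16  0.91 -1.28] op 0.291
```

```bash
python3 -m inch '[[[0,0,-0.4],[0,0,0],-1],[[0,0,-1.4],[0,0,0],-1],[[0,0,-2.6],[0,0,0],-1],[[0,0,-3.8],[0,0,0],-1],[[0,0,-5],[0,0,0],-1],[[0,0,-5.6],[0,0,0],-1],[[0,0,-5.6],[0,0,0],-1]]'
python3 -c "
from h import *
go([.5969,-.2016,.19],33.5)"
```

```text
t: 5.15
position: [0.5061, 0.178, 0.1921]
eef_rot: [-3.007, -0.905, -0.007]
force: [0.5, 0.6, -0.9]
opening: 0.287
gripper_force: 30.0
t 5.15 pos [0.5061 0.178  0.1921] yaw 33.49 tilt [ 0.0039  0.0024 -1.    ] F [ 0.5  0.6 -0.9] shift [-5.349 14.666  0.063] rz(rad,cw) -0.0001 j [-0.8   0.17  0.42  1.79 -0.07  1.2  -1.34] op 0.287
```

```bash
python3 -m inch '[[[-0.2,0.5,0],[0,0,0],-1],[[-0.6,1.5,0],[0,0,0],-1],[[-1,2.8,0],[0,0,0],-1],[[-1.5,4.1,0],[0,0,0],-1],[[-2,5.5,0],[0,0,0],-1],[[-2.5,6.9,0],[0,0,0],-1],[[-3,8.2,0],[0,0,0],-1],[[-3.5,9.5,0],[0,0,0],-1]]' >/dev/null
python3 -m inch '[[[-0.45,1.3,0],[0,0,0],-1],[[-0.9,2.6,0],[0,0,0],-1],[[-1.3,3.7,0],[0,0,0],-1],[[-1.6,4.5,0],[0,0,0],-1],[[-1.8,5,0],[0,0,0],-1],[[-1.85,5.15,0],[0,0,0],-1],[[-1.85,5.15,0],[0,0,0],-1],[[-1.85,5.15,0],[0,0,0],-1]]' 
python3 -c "
from h import *
go([.5969,-.2016,.19],33.5)"
```

```text
t: 6.75
position: [0.5956, -0.2003, 0.189]
eef_rot: [-3.007, -0.907, 0.0]
force: [-0.8, 0.7, -0.3]
opening: 0.285
gripper_force: 30.0
t 6.75 pos [ 0.5956 -0.2003  0.189 ] yaw 33.58 tilt [-4.e-04  8.e-04 -1.e+00] F [-0.8  0.7 -0.3] shift [ 0.017  0.072 -0.041] rz(rad,cw) 0.0014 j [-0.23  0.42  0.64  1.55 -0.26  1.26 -0.54] op 0.285
```

```bash
python3 -m inch '[[[0.02,0.07,0.8],[0,0,0.0014],-1],[[0.02,0.07,1.6],[0,0,0.0014],-1],[[0.02,0.07,2.4],[0,0,0.0014],-1],[[0.02,0.07,2.7],[0,0,0.0014],-1],[[0.02,0.07,2.7],[0,0,0.0014],-1],[[0.02,0.07,2.7],[0,0,0.0014],-1]]' >/dev/null
python3 - <<'E'
from h import *
go([.5969,-.2016,.12],33.5)
for cam in('side','top'):
    im,d=ctrl.capture(cam); np.save(cam+'d2.npy',d); W=world(cam,d)
    m=disc(W,d,(.597,-.2016),.022,.068,.098); p=W[m]
    print(cam,len(p))
    if len(p)>10:
        f=least_squares(lambda c:np.hypot(p[:,0]-c[0]-c[2]*(p[:,2]-.08),p[:,1]-c[1]-c[3]*(p[:,2]-.08))-.013,[.597,-.2016,0,0],loss='soft_l1',f_scale=.001); print(f.x.round(4),p[:,2].min())
        f=least_squares(lambda c:np.hypot(p[:,0]-c[0],p[:,1]-c[1])-.013,[.597,-.2016],loss='soft_l1',f_scale=.001); print(f.x.round(4),p.min(0).round(3),p.max(0).round(3))
    save('c2'+cam+'.png',cv2.resize(im[130:240,280:430],None,fx=5,fy=5,interpolation=cv2.INTER_CUBIC))
E
```

```text
t 7.35 pos [ 0.5974 -0.2025  0.1227] yaw 33.46 tilt [ 0.0011  0.     -1.    ] F [ 0.2 -0.7  1.3] shift [ 0.001 -0.04   0.108] rz(rad,cw) -0.0006 j [-0.21  0.48  0.61  1.61 -0.3   1.14 -0.51] op 0.288
side 51
[ 0.5983 -0.2026 -0.0902  0.03  ] 0.07704234327236525
[ 0.5976 -0.2024] [ 0.585 -0.2    0.077] [ 0.609 -0.185  0.098]
top 0
```

View pics/c2side.png

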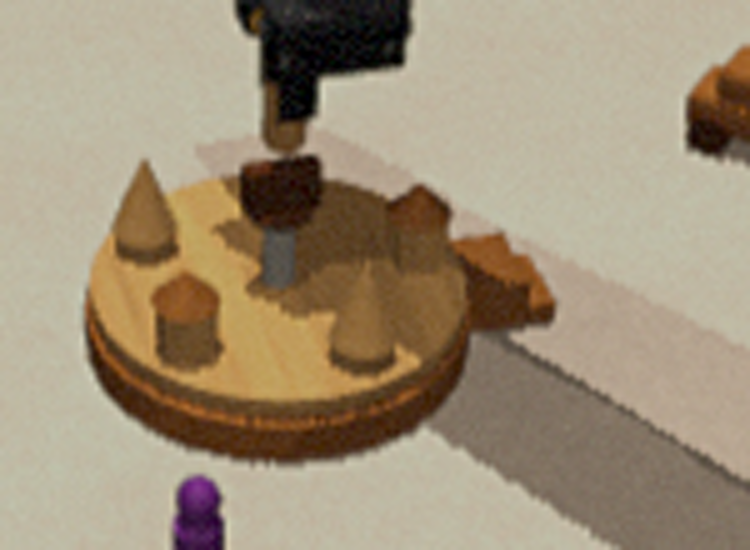

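The side crop shows the doll held upright behind the knob, foot at about (285,150) in the crop. The offset from the TCP is under 1 mm, so I'm lowering into the ring.

```bash
python3 -m inch '[[[0,-0.03,0.3],[0,0,0],-1],[[0,-0.03,0.5],[0,0,0],-1],[[0,-0.03,0.6],[0,0,0],-1],[[0,-0.03,0.7],[0,0,0],-1],[[0,-0.03,0.8],[0,0,0],-1],[[0,-0.03,0.9],[0,0,0],-1],[[0,-0.03,1.0],[0,0,0],-1],[[0,-0.03,1.0],[0,0,0],-1]]'
python3 -c "
from h import *
go([.5969,-.2016,.0866],33.5)"
```

```text
t: 8.25
position: [0.5963, -0.2021, 0.0964]
eef_rot: [-3.009, -0.903, 0.001]
force: [-0.5, 0.2, -0.6]
opening: 0.293
gripper_force: 30.0
t 8.25 pos [ 0.5963 -0.2021  0.0964] yaw 33.43 tilt [-5.e-04  2.e-04 -1.e+00] F [-0.5  0.2 -0.6] shift [ 0.03  -0.004  0.39 ] rz(rad,cw) -0.0013 j [-0.2   0.51  0.6   1.64 -0.32  1.09 -0.5 ] op 0.293
```

Foot is about 6 mm inside the ring, with no contact force.

```bash
python3 -m inch '[[[0.01,0,0.1],[0,0,0],-1],[[0.01,0,0.2],[0,0,0],-1],[[0.01,0,0.28],[0,0,0],-1],[[0.01,0,0.34],[0,0,0],-1],[[0.01,0,0.38],[0,0,0],-1],[[0.01,0,0.38],[0,0,0],-1]]'
python3 -c "
from h import *
go([.5969,-.2016,.0866],33.5)"
```

```text
t: 8.85
position: [0.5967, -0.202, 0.0871]
eef_rot: [-3.009, -0.903, 0.0]
force: [1.0, 1.0, -0.8]
opening: 0.288
gripper_force: 30.0
t 8.85 pos [ 0.5967 -0.202   0.0871] yaw 33.42 tilt [-2.e-04  1.e-04 -1.e+00] F [ 1.   1.  -0.8] shift [ 0.017 -0.008  0.02 ] rz(rad,cw) -0.0013 j [-0.2   0.52  0.6   1.64 -0.32  1.08 -0.5 ] op 0.288
```

```bash
python3 -m inch '[[[0.01,0,0.05],[0,0,0],-1],[[0.01,0,0.05],[0,0,0],-1],[[0.01,0,0.05],[0,0,0],-1]]'
python3 -m inch '[[[0,0,0],[0,0,0],-0.25],[[0,0,0],[0,0,0],-0.1],[[0,0,0],[0,0,0],0.05],[[0,0,0],[0,0,0],0.05],[[0,0,0],[0,0,0],0.05]]'
python3 -m inch '[[[0,0,-0.3],[0,0,0],0.05],[[0,0,-1],[0,0,0],0.05],[[0,0,-2],[0,0,0],0.05],[[0,0,-3],[0,0,0],0.05],[[0,0,-4],[0,0,0],0.05],[[0,0,-4],[0,0,0],0.05]]'
python3 - <<'E'
from h import *
go([.5756,-.1243,.19],33.4)
for cam in('side','top'):
    im,d=ctrl.capture(cam); W=world(cam,d)
    m=disc(W,d,(.597,-.2016),.03,.1,.135); p=W[m]
    print(cam,len(p),p.mean(0) if len(p) else '',p.max(0) if len(p) else '')
    if len(p)>10: print(sphere(p,.0115,[.597,-.2016,.11]).round(4))
    if cam=='side': save('c3.png',cv2.resize(im[100:240,280:430],None,fx=4,fy=4,interpolation=cv2.INTER_CUBIC))
E
```

```text
t: 9.15
position: [0.5973, -0.2019, 0.0864]
eef_rot: [3.009, 0.903, 0.001]
force: [-0.3, 1.1, 2.9]
opening: 0.288
gripper_force: 30.0
t: 9.65
position: [0.5969, -0.2019, 0.0859]
eef_rot: [-3.009, -0.903, 0.0]
force: [-0.1, 0.6, 0.3]
opening: 0.512
gripper_force: 0.0
t: 10.25
position: [0.5985, -0.2028, 0.1903]
eef_rot: [3.006, 0.902, 0.008]
force: [1.3, -0.9, 0.5]
opening: 0.527
gripper_force: 0.0
t 10.25 pos [ 0.5985 -0.2028  0.1903] yaw 33.4 tilt [ 0.0059 -0.0011 -1.    ] F [ 1.3 -0.9  0.5] shift [ 9.640e-01 -3.127e+00  3.000e-03] rz(rad,cw) 0.0001 j [-0.23  0.42  0.64  1.54 -0.26  1.26 -0.54] op 0.527
side 58 [ 0.59542436 -0.19535246  0.11267714] [ 0.60663799 -0.18647902  0.12266662]
[ 0.5976 -0.2009  0.1098]
top 0
```

View pics/c3.png

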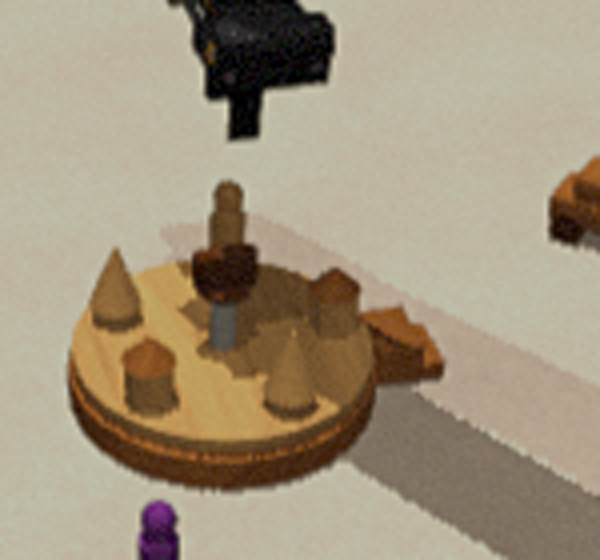

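The crop shows the doll upright in the ring, head at crop (228,195). The fitted height matches it standing on the deck. Next is the knob.

```bash
python3 -m inch '[[[0.2,-0.6,0],[0,0,0],0.05],[[0.5,-1.6,0],[0,0,0],0.05],[[0.8,-2.6,0],[0,0,0],0.05],[[0.95,-3.1,0],[0,0,0],0.05],[[0.95,-3.1,0],[0,0,0],0.05],[[0.95,-3.1,0],[0,0,0],0.05]]'
python3 -c "
from h import *
go([.5756,-.1243,.113],33.5)"
```

```text
t: 10.95
position: [0.574, -0.1245, 0.1859]
eef_rot: [3.009, 0.904, -0.0]
force: [0.1, -0.3, 0.6]
opening: 0.527
gripper_force: 0.0
t 10.95 pos [ 0.574  -0.1245  0.1859] yaw 33.43 tilt [-1.e-04 -3.e-04 -1.e+00] F [ 0.1 -0.3  0.6] shift [0.059 0.028 2.916] rz(rad,cw) -0.0012 j [-0.38  0.32  0.63  1.67 -0.2   1.22 -0.69] op 0.527
```

```bash
python3 -m inch '[[[0.06,0.03,0.7],[0,0,0],0.05],[[0.06,0.03,1.5],[0,0,0],0.05],[[0.06,0.03,2.2],[0,0,0],0.05],[[0.06,0.03,2.7],[0,0,0],0.05],[[0.06,0.03,2.9],[0,0,0],0.05],[[0.06,0.03,2.9],[0,0,0],0.05],[[0.06,0.03,2.9],[0,0,0],0.05]]'
python3 -c "
from h import *
go([.5756,-.1243,.113],33.5)"
```

```text
t: 11.65
position: [0.5762, -0.1243, 0.1142]
eef_rot: [3.009, 0.903, 0.001]
force: [0.3, 0.5, 0.6]
opening: 0.52
gripper_force: 0.0
t 11.65 pos [ 0.5762 -0.1243  0.1142] yaw 33.4 tilt [ 1.e-03 -1.e-04 -1.e+00] F [0.3 0.5 0.6] shift [-0.019 -0.014  0.048] rz(rad,cw) -0.0017 j [-0.35  0.4   0.6   1.73 -0.25  1.09 -0.66] op 0.52
```

```bash
python3 -m inch '[[[0,-0.01,0.03],[0,0,0],-1],[[0,-0.01,0.03],[0,0,0],-1],[[0,-0.01,0.03],[0,0,0],-1],[[0,-0.01,0.03],[0,0,0],-1],[[0,-0.01,0.03],[0,0,0],-1],[[0,-0.01,0.03],[0,0,0],-1]]'
python3 -c "
from h import *
go([.5756,-.1243,.113],33.5); print(ctrl.read_state()['torque'])"
```

```text
t: 12.25
position: [0.5761, -0.1244, 0.1129]
eef_rot: [3.008, 0.902, 0.002]
force: [4.1, -4.0, -2.3]
opening: 0.16
gripper_force: 30.0
t 12.25 pos [ 0.5761 -0.1244  0.1129] yaw 33.4 tilt [ 1.4e-03 -9.0e-04 -1.0e+00] F [ 4.1 -4.  -2.3] shift [-0.015 -0.013 -0.004] rz(rad,cw) -0.0017 j [-0.35  0.4   0.6   1.74 -0.25  1.08 -0.66] op 0.16
[-0.72802802 -0.67296878 -0.01232302]
```

```bash
python3 -m inch '[[[0,0,0],[0,0,0.06],-1],[[0,0,0],[0,0,0.14],-1],[[0,0,0],[0,0,0.23],-1],[[0,0,0],[0,0,0.32],-1],[[0,0,0],[0,0,0.41],-1],[[0,0,0],[0,0,0.5],-1],[[0,0,0],[0,0,0.57],-1],[[0,0,0],[0,0,0.62],-1]]'
python3 -c "
from h import *
go([.5756,-.1243,.113],33.4-72); print(ctrl.read_state()['torque'])"
```

```text
t: 13.05
position: [0.576, -0.1241, 0.1129]
eef_rot: [3.14, -0.062, 0.001]
force: [2.6, -2.6, -1.4]
opening: 0.155
gripper_force: 30.0
t 13.05 pos [ 0.576  -0.1241  0.1129] yaw -2.27 tilt [ 9.e-04 -6.e-04 -1.e+00] F [ 2.6 -2.6 -1.4] shift [-0.014  0.01  -0.004] rz(rad,cw) 0.6341 j [-0.44  0.43  0.72  1.74 -0.31  1.09 -1.23] op 0.155
[-0.48757136 -0.48552965  0.03386981]
```

```bash
python3 -m inch '[[[0,0,0],[0,0,0.08],-1],[[0,0,0],[0,0,0.17],-1],[[0,0,0],[0,0,0.26],-1],[[0,0,0],[0,0,0.35],-1],[[0,0,0],[0,0,0.44],-1],[[0,0,0],[0,0,0.53],-1],[[0,0,0],[0,0,0.6],-1],[[0,0,0],[0,0,0.636],-1]]'
python3 -m inch '[[[0,0,0],[0,0,0],-1],[[0,0,0],[0,0,0],-1],[[0,0,0],[0,0,0],-1],[[0,0,0],[0,0,0],-1]]'
python3 - <<'E'
from h import *
go([.5756,-.1243,.113],33.4-72); print(ctrl.read_state()['torque'])
for cam in('side','top'):
    im,d=ctrl.capture(cam); W=world(cam,d); z=W[...,2]
    m=disc(W,d,(.509,-.168),.03,.104,.127); p=W[m]
    print(cam,len(p))
    if len(p)>10:
        s=sphere(p,.0115,[.509,-.168,.11]); print(s.round(4),'bearing',np.degrees(np.arctan2(s[1]+.1243,s[0]-.5756)).round(2),np.hypot(s[1]+.1243,s[0]-.5756))
    if cam=='side': save('c4.png',cv2.resize(im[80:300,250:430],None,fx=2.7,fy=2.7,interpolation=cv2.INTER_CUBIC))
E
```

```text
t: 13.85
position: [0.5761, -0.1237, 0.1129]
eef_rot: [-2.964, 1.041, -0.002]
force: [3.3, -1.6, -1.0]
opening: 0.16
gripper_force: 30.0
t: 14.25
position: [0.5761, -0.1237, 0.1129]
eef_rot: [-2.966, 1.035, -0.002]
force: [5.5, -1.7, -2.5]
opening: 0.161
gripper_force: 30.0
t 14.25 pos [ 0.5761 -0.1237  0.1129] yaw -38.48 tilt [ 1.2e-03 -1.0e-04 -1.0e+00] F [ 5.5 -1.7 -2.5] shift [-0.001  0.03  -0.002] rz(rad,cw) 0.0021 j [-0.54  0.47  0.86  1.74 -0.39  1.11 -1.8 ] op 0.161
[-3.33250300e-01 -9.23719080e-01  6.35576283e-04]
side 55
[ 0.5093 -0.1698  0.1115] bearing -145.57 0.08041014885881885
top 0
```

View pics/c4.png

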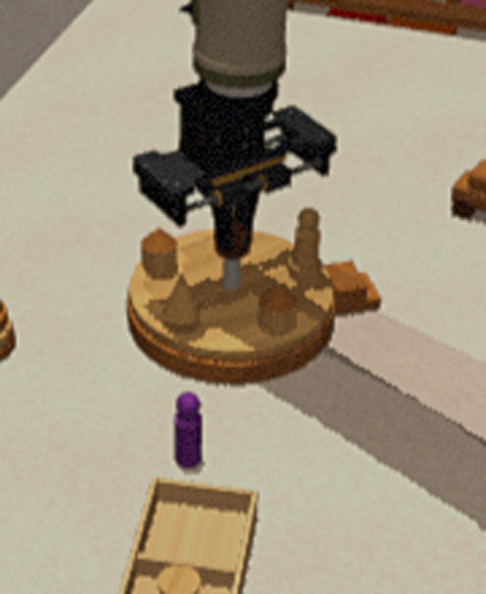

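The doll stands upright beside the boarding step at crop (310,240). The gripper is still on the knob after 71.9° of turn, with near-zero torque about the axis, so it is seated in the third stop.

```bash
python3 -c "
from rig import ctrl
print(ctrl.job_done())"
```

```text
the job is handed in; nothing more can be done
None
```

I handed the job in at about 14 s: the doll stands in the ringed seat beside the boarding step, and the gripper still holds the knob at the third stop (71.9° measured against 72°).

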